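# Unbolt the blade safe

## Robot

A 6-joint arm with a two-finger parallel gripper is mounted at the origin on a cart in front of the work surface, level with it; the furniture and walls round the work are solid. World frame = base frame: x ahead of the robot, y to its left, z up, the work surface at z = 0. Lengths are in m, angles in rad, forces in N, time in s.
With the tool pointing down it reaches from about 0.325 to 0.925 m from the base axis. Payload 3.1 kg.
Tool frame: the origin (TCP) lies at the very end of the fingers, on their centre line; the grasp point (between the pads) lies 19 mm behind it; z points along the fingers, y is the line along which they close (so a half turn about z gives the same grasp; the last joint's range is limited). The gripper opens to 85 mm and grips with 20 to 120 N. Pads are 22 mm wide; open, the fingers measure 114 mm over their backs; the gripper's body (76 mm by 85 mm) begins 54 mm behind the grasp point. The pads swing forward as they close: fully open they stand 13 mm farther back than shut.
Start: joints at [1.19, 0.217, 1.613, -0, 1.311, -0.112], TCP at [0.166, 0.603, 0.231] pointing down, gripper open.
Joint ranges: [-2.75, 2.75], [-0.78, 2.1], [0.31, 2.55], [-1.13, 4.27], [0.13, 2.63], [-2.58, 2.58]. Speed limits (rad/s): [2.79, 2.79, 3.14, 3.14, 3.14, 3.14].

## Interface

Orientations are given as a unit quaternion [x, y, z, w].
In Python, from plant import manip gives the robot as it stands. The module is installed in compiled form; this text tells all that it offers. Calls block until the motion is done:
- manip.goto(position, orientation): joint-space move of the TCP to a pose.
- manip.servo_line(position, vel=0.15, ori=None, stop_force=None): straight line of the TCP; ori=None keeps the orientation; vel is the mean speed in m/s. With stop_force (N) it stops when the force on the tool has changed by that much, and returns True; else False.
- manip.goto_joints(angles): joint-space move.
- manip.move_gripper(opening, effort=None): finger opening in m; effort is the grip in N (None keeps the last); returns when the fingers have stopped.
- manip.dwell(seconds).
- manip.solve_ik(position, orientation): joint angles nearest the present ones, or None.
- manip.observe(): the state.
- manip.get_image(name): name is "side" or "top"; returns the picture (420x560x3 uint8, red, green, blue); there is no depth.
- manip.camera_info(name): a dict with "K" (3x3 intrinsics, pixels), "position" and "rotation" of the camera in the world. Camera axes: x right, y down, z forward; pixel columns grow to the right and rows downward; lengths in m; the calibration is good to about 2 mm. A picture is of the moment at which its call begins. camera_info takes no time and is no camera call.
A pose or a line that the arm cannot do raises manip.IKError and nothing moves.
- manip.hand_in(): hands the job in; it is judged then, once.
Trained networks look in the newest picture that a camera, given by its name, has taken for a name from the list of things; names that differ only in an ending like _2 or _b are one class to them, and where a whole thing is asked for, a point or a joint stands for the part that bears it (a point fixed in the world has none). Each returns a list of dicts, best first, with "score" (0 to 1); they miss things now and then, are a little off and sometimes report something else, mostly with a low value. They report only what shows in the picture. A call takes as long as a camera call. They do not tell look-alikes from the thing itself.
- manip.search_frame(camera, target): "centre" ([x, y, z] in m, in the coordinates of the camera as it stood for that picture, good to about 4 mm: the middle of the surface that is visible of it).
- manip.mark_of(camera, target): "centre" ([x, y, z] in m, in the coordinates of the camera as it stood for that picture, good to about 4 mm: a listed point, or the origin of a listed thing).
The state is a dict: "time_s": time; "q": joint angles; "dq": joint speeds; "joint_torque": joint torques, N m; "tool_pos": TCP position; "tcp_rot": TCP orientation; "wrist_force": force on the tool from outside, world axes, zero at the start; "torque": the same for the moment, N m; "width": finger opening in m; "grip_force": force on a finger pad.
Only numpy, scipy, OpenCV 4.12 (cv2) and the standard library are available. Lean on these libraries where they do the work, as an engineer would, in place of code of your own. Each camera call takes 0.05 s, during which the arm holds its last target. There are 200 camera calls.

## Task

Unbolt the low steel blade safe on the bench: press its sprung safety catch down with one fingertip and, while holding it down, push the bolt's thumb plate with the other fingertip so that the bolt slides back out of its keeper, far enough that the catch springs up again behind it when you let go. Do not pinch or force the bolt, and leave the pot, the bottle and the wax block beside the safe where they stand.

Things in the scene. Friction and masses are not known exactly. Their poses are not given: they have to be found in the camera images.
- case: Blade safe: low grey case 170 x 140 mm, lid top 45 mm high, fixed to the bench. Origin: centre of its underside. +x: end with the keeper; the bolt is drawn along -x. On the lid, 27 mm apart: the long ribbed dark-grey catch pad (centred at y = +27 mm) and the flat steel bolt with upright thumb plate (centred at y = -27 mm). Nothing else on the lid rises over 62 mm above the bench.
- thumb_plate (a point): Middle of the +x face of the bolt's upright thumb plate, pushed towards the case's -x; 80 mm above the bench, with the bolt shut at x = 23, y = -27 mm in the case's frame. Plate 30 mm wide along y, 6 mm thick, top edge 90 mm above the bench. Bar below: top at 58 mm; staples and keeper over it: 62 mm, so a fingertip kept above 62 mm behind the plate passes over them.
- catch_pad (a point): Centre of the top face of the catch pad, moves down with it; at rest 76 mm above the bench, at x = 18, y = +27 mm in the case's frame. Pad 80 mm long along the case's x (x = -22 to +58 mm), 24 mm wide along y; a fingertip can slide along it while pressing.
- bolt (a joint): Travel of the bolt, m: 0 = shut in the keeper, 0.032 = fully back along the case's -x. About 2 N of friction, no spring: it stays where it is left. With the catch up it stops after about 2 mm; beyond 20 mm its side tab has passed the catch's nib and the catch can spring up behind it.
- catch (a joint): How far the catch pad is pressed, m: 0 = up, 0.010 = bottomed. A spring holds it up (about 2 N at first, 6 N at the bottom). It frees the bolt from 5 mm down. Let go while the bolt is part-way, it stays jammed down under the bolt's tab.
- spare_pot: Loose white specimen pot with screw lid, 48 mm across, 62 mm tall, standing beside the safe on its bolt side; a bystander. Origin: centre of its underside.
- brown_bottle: Loose brown bottle with white cap, 46 mm across, 85 mm tall, standing beside the safe on its catch side; a bystander. Origin: centre of its underside.
- wax_block: Loose wax block on a white cassette, 28 x 40 x 11 mm, lying on the bench beside the safe on its catch side; a bystander. Origin: centre of its underside.
Things that resemble listed ones, but are neither listed nor needed, are in the scene too. Of the things that look like the case, the larger one is meant.

How it is judged:
By the outcome, as a careful person would: the job done as asked, in the order asked, and still so for the second after the job is handed in, with the robot touching nothing.
It also fails if it takes over 35 s, if anything falls off the work surface, if the arm or the gripper's body presses on something with over 40 N, if the wrist force passes 120 N, or if a joint passes its speed limit or range.

## Working session

There is one attempt and no reset: what is moved stays moved. The work goes in short steps, each a Python script; the robot and the scene stay as the last script left them, time stands still between calls to the robot, and variables do not carry over. Pictures are saved under pics/ and viewed, at most 10 in all, crops included, and the job is handed in when it is done.

```bash
mkdir -p pics; cat > h.py <<'E'
from plant import manip
import numpy as np, cv2
def cam(n):
    c=manip.camera_info(n); return np.array(c["K"]),np.array(c["position"]),np.array(c["rotation"])
def w(n,p):
    K,t,R=cam(n); return R@np.array(p)+t
def px(n,P):
    K,t,R=cam(n); q=K@(R.T@(np.array(P)-t)); return q[:2]/q[2]
E
python3 - <<'E'
from h import *
for n in("top","side"):
    im=manip.get_image(n); cv2.imwrite(f"pics/{n}0.png",im[:,:,::-1])
    print(n,manip.camera_info(n)["position"])
    for t in("case","thumb_plate","catch_pad","spare_pot","brown_bottle","wax_block"):
        for d in manip.mark_of(n,t): 
            P=w(n,d["centre"]); print(t,round(d["score"],2),P.round(4),px(n,P).round())
print(manip.observe()["time_s"])
E
```

```text
top [0.34772505 0.08962365 0.92900897]Traceback (most recent call last):
  File "<stdin>", line 7, in <module>
  File "h.py", line 6, in w
    K,t,R=cam(n); return R@np.array(p)+t
                         ~^~~~~~~~~~~~
ValueError: matmul: Input operand 1 has a mismatch in its core dimension 0, with gufunc signature (n?,k),(k,m?)->(n?,m?) (size 3 is different from 4)
```

View pics/top0.png

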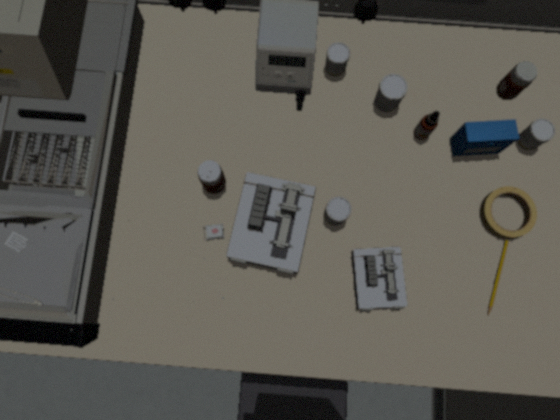

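The top view shows two candidates. The larger case is at (271,223), with its pad at (259,205) and bolt at (287,215). A smaller look-alike is at (380,278). The bottle is at (211,177), the wax block at (214,231) and the pot at (337,211). By the description I choose the larger case. The camera rotation is a quaternion, so I'll fix the helper.

```bash
sed -i 's/,np.array(c\["rotation"\])/,Rotation.from_quat(c["rotation"]).as_matrix()/; 1i from scipy.spatial.transform import Rotation' h.py
python3 - <<'E'
from h import *
for n in("top","side"):
    im=manip.get_image(n); cv2.imwrite(f"pics/{n}1.png",im[:,:,::-1])
    if n=="top": cv2.imwrite("pics/crop.png",cv2.resize(im[150:320,180:420,::-1],None,fx=3.2,fy=3.2,interpolation=cv2.INTER_CUBIC))
    print(n,manip.camera_info(n)["position"])
    for t in("case","thumb_plate","catch_pad","spare_pot","brown_bottle","wax_block"):
        for d in manip.mark_of(n,t): 
            P=w(n,d["centre"]); print(t,round(d["score"],2),P.round(4),px(n,P).round())
print(manip.observe()["time_s"], manip.observe()["tcp_rot"])
E
```

```text
top [0.34772505 0.08962365 0.92900897]
case 0.72 [ 5.318e-01  1.079e-01 -5.000e-04] [270. 224.]
case 0.64 [ 0.443  -0.1077  0.0005] [377. 277.]
thumb_plate 0.82 [ 0.4584 -0.1221  0.0529] [391. 267.]
thumb_plate 0.76 [0.5538 0.0743 0.0827] [289. 205.]
catch_pad 0.9 [0.5531 0.1305 0.0764] [259. 204.]
catch_pad 0.74 [ 0.4533 -0.0881  0.0527] [373. 268.]
spare_pot 0.96 [ 0.5626 -0.0141 -0.0021] [332. 214.]
brown_bottle 0.91 [ 0.6066  0.2269 -0.0011] [215. 184.]
wax_block 0.83 [ 5.084e-01  2.253e-01 -2.000e-04] [211. 231.]
side [0.52453609 0.81396673 0.5922193 ]
case 0.89 [ 0.4408 -0.1071 -0.0034] [315. 201.]
case 0.76 [ 5.332e-01  1.019e-01 -5.000e-04] [273. 260.]
thumb_plate 0.58 [0.5503 0.0721 0.0768] [264. 217.]
thumb_plate 0.42 [ 0.4603 -0.1228  0.0532] [307. 176.]
thumb_plate 0.33 [0.5566 0.13   0.0758] [260. 236.]
catch_pad 0.75 [ 0.451  -0.0911  0.047 ] [312. 186.]
catch_pad 0.66 [0.5584 0.1312 0.073 ] [259. 238.]
spare_pot 0.82 [ 5.617e-01 -2.040e-02 -3.000e-04] [260. 222.]
spare_pot 0.18 [0.5313 0.1036 0.0024] [274. 259.]
brown_bottle 0.26 [ 5.60e-01 -2.05e-02  5.00e-04] [261. 222.]
wax_block 0.76 [ 0.5134  0.2177 -0.0009] [284. 304.]
0.8 [1.34002516e-01 9.90980991e-01 2.61025829e-05 6.79500526e-06]
```

View pics/side1.png

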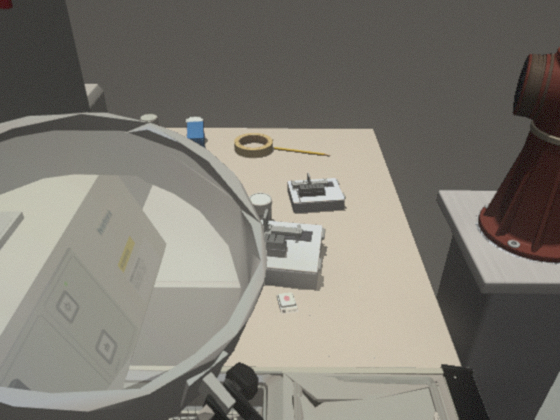

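View pics/crop.png

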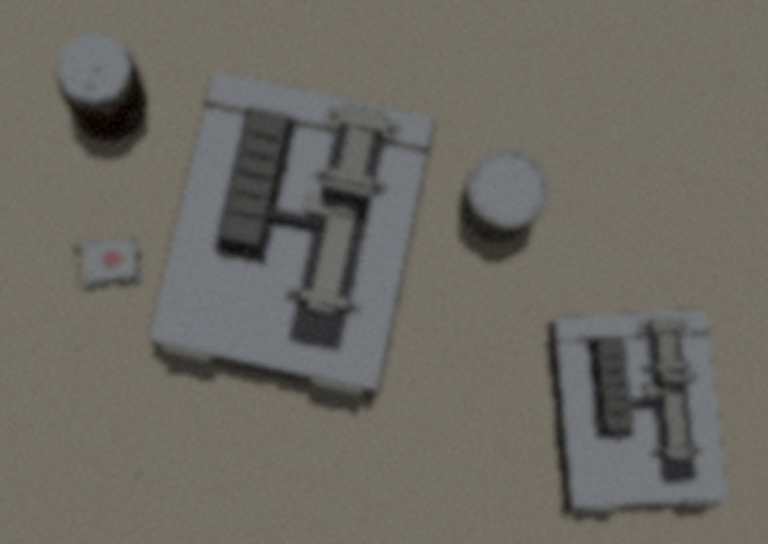

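The close crop confirms the choice: lid corners near (213,73), (435,118), (378,390) and (150,342), ribbed pad at (255,185), thumb plate at (350,187). The side view shows the same case at (290,250), partly hidden behind the lamp. Next I'll fit the case pose from the lid corners and the network points.

```bash
cat > fit.py <<'E'
from h import *
from scipy.optimize import least_squares
K,t,R=cam("top")
def back(u,v,z):
    d=R@np.linalg.inv(K)@[u,v,1]; return (t+d*(z-t[2])/d[2])
C=np.array([[213,73],[435,118],[378,392],[150,342]])
M=np.array([[85,70],[85,-70],[-85,-70],[-85,70]])/1e3
W=np.array([back((a+.5)/3.2+179.5,(b+.5)/3.2+149.5,.045)[:2] for a,b in C])
print(W.round(4), [np.linalg.norm(W[i]-W[i-1]).round(4) for i in range(4)])
M2=np.vstack([M,[[.018,.027]]*2,[[.023,-.027]]*2]); W2=np.vstack([W,[[.5531,.1305],[.5584,.1312],[.5538,.0743],[.5503,.0721]]])
f=lambda p:((np.array([[np.cos(p[2]),-np.sin(p[2])],[np.sin(p[2]),np.cos(p[2])]])@M2.T).T+p[:2]-W2).ravel()
s=least_squares(f,[.53,.105,-.2]); print(s.x, s.fun.reshape(-1,2).round(4))
E
python3 fit.py
```

```text
[[0.6215 0.1621]
 [0.6038 0.0257]
 [0.4364 0.049 ]
 [0.4549 0.1838]] [np.float64(0.1679), np.float64(0.1375), np.float64(0.169), np.float64(0.1361)]
[ 0.53137139  0.10496001 -0.13460594] [[ 0.0035  0.0008]
 [ 0.0024 -0.0015]
 [ 0.0014 -0.002 ]
 [ 0.0016  0.0019]
 [-0.0003 -0.0012]
 [-0.0056 -0.0019]
 [-0.0033  0.0008]
 [ 0.0002  0.003 ]]
```

```bash
cat >> h.py <<'E'
psi=-0.1346; c0=np.array([.531,.105])
Q=[-np.sin(psi/2),np.cos(psi/2),0,0]
def P(x,y,z):
    c,s=np.cos(psi),np.sin(psi); return [c0[0]+c*x-s*y,c0[1]+s*x+c*y,z]
E
python3 - <<'E'
from h import *
manip.move_gripper(.042,20)
manip.goto(P(.041,0,.17),Q)
manip.servo_line(P(.041,0,.105),vel=.1)
o=manip.observe(); print(o["time_s"],o["tool_pos"],o["tcp_rot"],o["width"],o["wrist_force"])
im=manip.get_image("side"); cv2.imwrite("pics/s2.png",cv2.resize(im[120:320,160:420,::-1],None,fx=3,fy=3,interpolation=cv2.INTER_CUBIC))
im=manip.get_image("top"); cv2.imwrite("pics/t2.png",cv2.resize(im[120:320,180:400,::-1],None,fx=3,fy=3,interpolation=cv2.INTER_CUBIC))
E
```

```text
4.4167 [0.57212335 0.09954716 0.10540517] [6.72341029e-02 9.97737139e-01 4.70255208e-05 4.17801025e-04] 0.04213798766602353 [-0.59968717 -0.79399499  0.34878287]
```

View pics/s2.png

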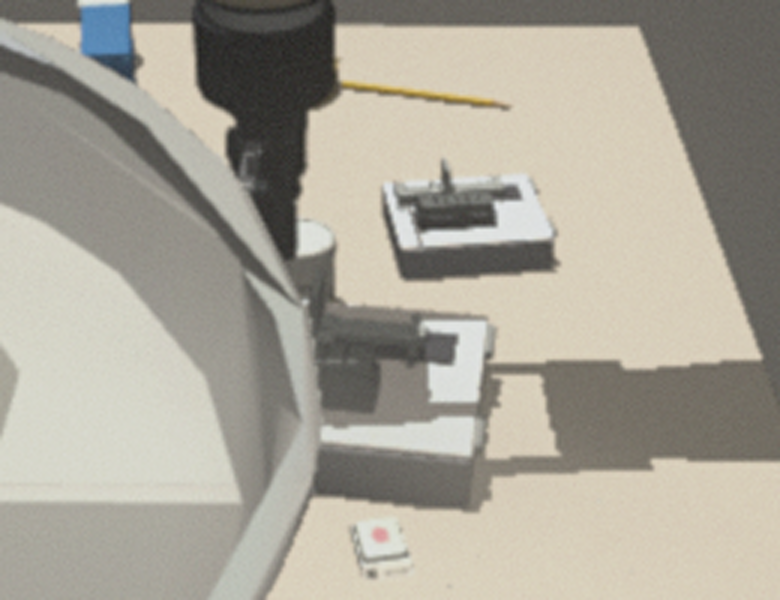

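View pics/t2.png

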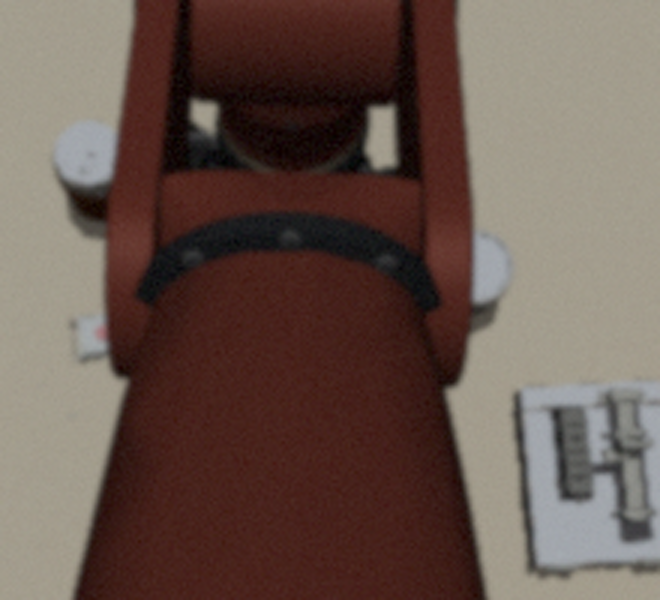

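The arm hides the fingertips in the top view, and the lamp hides them in the side view (behind column 300). The plate is just visible at about (318,300) and nothing has been disturbed. I'll descend under force guard.

```bash
python3 - <<'E'
from h import *
manip.dwell(.2)
f0=np.array(manip.observe()["wrist_force"])
r=manip.servo_line(P(.041,0,.066),vel=.025,stop_force=1.6)
o=manip.observe(); print(r,o["time_s"],np.round(o["tool_pos"],4),np.array(o["wrist_force"])-f0,o["torque"])
E
```

```text
True 5.875 [0.5715 0.0995 0.0726] [ 0.24891195 -1.06381659  3.12828847] [ 0.11257037 -0.13845676 -0.06620258]
```

```bash
python3 - <<'E'
from h import *
for z in(.0725,.070,.068,.0665):
    manip.servo_line(P(.041,0,z),vel=.03); manip.dwell(.1)
    o=manip.observe(); print(o["time_s"],np.round(o["tool_pos"],4),np.round(o["wrist_force"],2))
    if o["wrist_force"][2]>5.6: break
E
```

```text
6.225 [0.5716 0.0995 0.0726] [-0.28 -0.49  2.26]
6.575 [0.5718 0.0995 0.0702] [-1.38  0.92  4.34]
6.925 [0.5718 0.0995 0.0681] [-0.65 -0.08  4.73]
7.275 [0.5718 0.0995 0.0667] [-0.7  -0.33  4.42]
```

```bash
python3 - <<'E'
from h import *
def avg(n=8):
    F=[]
    for _ in range(n): manip.dwell(.02); F.append(manip.observe()["wrist_force"])
    return np.mean(F,0).round(2)
print(avg())
for z in(.0655,.0645):
    r=manip.servo_line(P(.041,0,z),vel=.02,stop_force=4)
    print(r,manip.observe()["time_s"],np.round(manip.observe()["tool_pos"],4),avg())
    if r: break
E
```

```text
[-1.07  0.08  5.05]
False 7.6583 [0.5718 0.0996 0.0658] [-0.87  0.14  5.43]
False 8.0417 [0.5718 0.0995 0.0649] [-1.48  0.13  5.65]
```

Pressed force is about 5.3 N net, so the catch is roughly 8 mm down and not bottomed. Now I'll slide the bolt back.

```bash
python3 - <<'E'
from h import *
def avg(n=6):
    F=[]
    for _ in range(n): manip.dwell(.02); F.append(manip.observe()["wrist_force"])
    return np.mean(F,0).round(2)
for x in(.036,.030,.024,.015,.0055):
    r=manip.servo_line(P(x,0,.0647),vel=.03,stop_force=10)
    o=manip.observe(); print(x,r,o["time_s"],np.round(o["tool_pos"],4),np.round(o["wrist_force"],1),avg())
    if r: break
E
```

```text
0.036 False 8.4917 [0.5694 0.1    0.0662] [2.9 0.7 4.5] [ 2.39 -0.6   5.63]
0.03 False 8.9417 [0.5638 0.1009 0.0664] [ 2.9 -0.2  6.4] [ 2.8  -0.64  5.61]
0.024 False 9.3917 [0.5587 0.1016 0.0667] [ 4.4 -0.3  4.7] [ 4.01 -0.46  5.29]
0.015 False 9.9417 [0.5499 0.1028 0.0669] [ 3.8 -0.4  6.3] [ 4.24 -0.63  5.81]
0.0055 False 10.5083 [0.5406 0.1042 0.0669] [ 3.7 -0.5  6.9] [ 4.18 -0.55  5.83]
```

```bash
python3 - <<'E'
from h import *
for x in(.0025,-.0005,):
    r=manip.servo_line(P(x,0,.0645),vel=.03,stop_force=5); manip.dwell(.1)
    o=manip.observe(); print(x,r,o["time_s"],np.round(o["tool_pos"],4),np.round(o["wrist_force"],1))
    if r: break
q=np.array(o["tool_pos"])
# back off the plate, then lift
manip.servo_line(P(.009,0,.0645),vel=.05); manip.dwell(.1)
o=manip.observe(); print(np.round(o["tool_pos"],4),np.round(o["wrist_force"],1))
manip.servo_line(P(.012,0,.17),vel=.1)
manip.goto_joints([1.19,.217,1.613,0,1.311,-.112])
for n in("top","side"):
    im=manip.get_image(n); y,x=(150,200) if n=="top" else (190,240)
    cv2.imwrite(f"pics/{n}3.png",cv2.resize(im[y:y+140,x:x+170,::-1],None,fx=4,fy=4,interpolation=cv2.INTER_CUBIC))
    for t in("thumb_plate","catch_pad","spare_pot","brown_bottle","wax_block"):
        for d in manip.mark_of(n,t): 
            p=w(n,d["centre"]); print(n,t,round(d["score"],2),p.round(4))
print(manip.observe()["time_s"])
E
```

```text
0.0025 False 10.9583 [0.5378 0.1045 0.0667] [ 3.9 -0.   5.9]
-0.0005 False 11.3083 [0.5348 0.105  0.0667] [ 3.9 -0.3  5.6]
[0.5396 0.1039 0.0646] [-1.3  0.8  5.8]
top thumb_plate 0.9 [0.5235 0.0787 0.0824]
top thumb_plate 0.5 [ 0.4525 -0.1229  0.0564]
top catch_pad 0.93 [0.5493 0.1304 0.0756]
top catch_pad 0.63 [ 0.4557 -0.0873  0.052 ]
top spare_pot 0.79 [ 5.61e-01 -1.71e-02 -5.00e-04]
top brown_bottle 0.56 [ 0.6081  0.2272 -0.0018]
top wax_block 0.51 [0.5072 0.2233 0.0021]
side thumb_plate 0.56 [0.525  0.0746 0.0766]
side thumb_plate 0.51 [ 0.4597 -0.1231  0.0545]
side catch_pad 0.79 [0.5563 0.1305 0.0751]
side catch_pad 0.75 [ 0.4511 -0.0907  0.0482]
side spare_pot 0.6 [ 5.622e-01 -1.970e-02  2.000e-04]
side wax_block 0.56 [ 0.5112  0.2172 -0.002 ]
15.8083
```

View pics/top3.png

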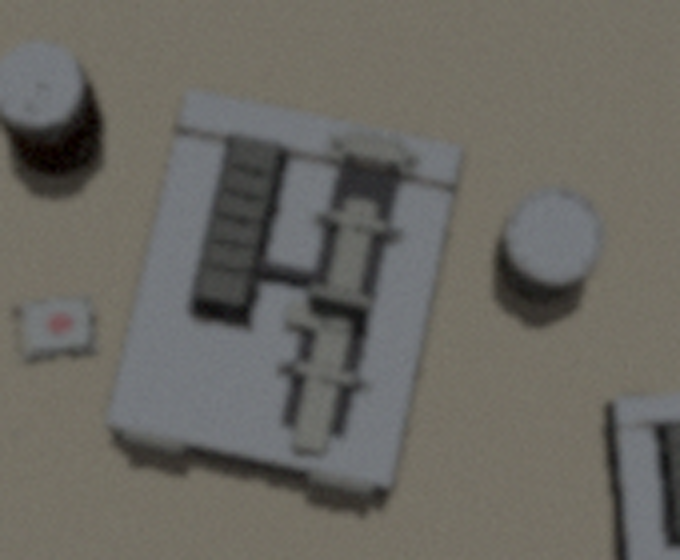

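View pics/side3.png

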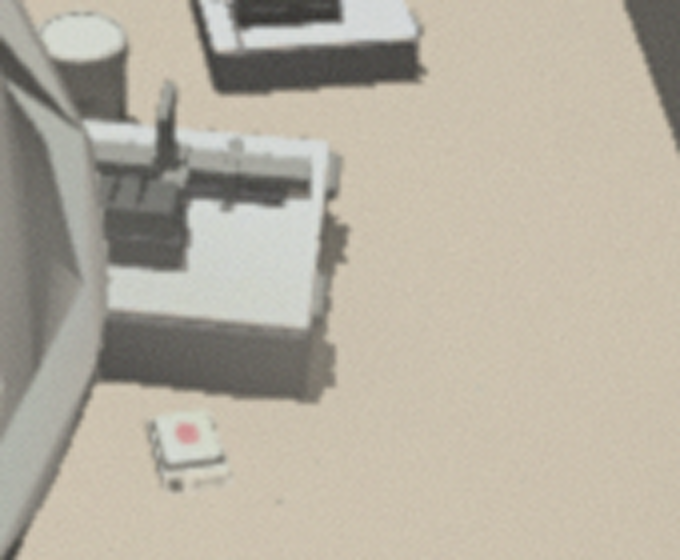

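The bolt is drawn out of the keeper by about 29 mm. Its tab at top-crop (300,320) lies beyond the catch's nib at (285,272). The pad is back up at about 75.5 mm, and the pot, bottle and wax block have not moved.

```bash
python3 -c "
from plant import manip
print(manip.hand_in())"
```

```text
the job is handed in; nothing more can be done
None
```

The safe is unbolted and the job is handed in: the bolt is about 29 mm back, the catch has sprung up behind it, the pot, bottle and wax block stand where they were, and the arm is clear, at about 16 s of the 35 s allowed.

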